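Feed a rosewood blank from the gravity magazine to the planing stop

TASK

The next rosewood blank is to be planed: with the loose dark wooden strip as a push stick, reach in through the slot in the back of the magazine and slide only the bottom blank out under the gate, along the board, until it lies home against the planing stop. Then draw the strip right out so that the other three blanks drop flat on to the bed, ready for the next feed, and lay the strip down flat on the bench. Leave the other things on the bench alone.

Things in the scene. Friction and masses are not known exactly. Their poses are not given: they have to be found in the camera images.
- magazine: Pale plywood gravity magazine on a planing board, fixed to the bench. Origin: bench top, under the chute's centre; x = feed direction (roughly to the robot's left), z up; numbers are mm in this frame. Board 15 thick (bed at z = 15), x -41 to 138, y +-67. Chute open on top, inside x +-32, y +-52, walls 9 thick, top edge z = 150; the four blanks lie flat in it, 60 mm side along x, 2 mm play all round.
- slot (a point): Back slot: centre of the opening at bed height, on the outer face of the back wall (x -41, y 0, z 15). The slot is 46 wide (y +-23) and open from the bed to the top of the wall. The board ends flush with this wall; behind it is bare bench, 15 lower than the bed. Axes as the magazine.
- gate (a point): Gate: middle of the front wall's outer face at bed height (x 41, y 0, z 15). Open over the full chute width from the bed to 34 above it, so one blank (28) passes and the next is held; above it only a narrow viewing slot. From here two low fences (10 high, y +-52) lead to the stop. Axes as the magazine.
- stop_face (a point): Planing stop: dark wooden bar across the board, 15 high above the bed; this is the middle of its working face at bed height (x 112, y 0, z 15). A blank home against it has its origin at x 82 and its back face at x 52. Axes as the magazine.
- blank_1: dark rosewood blank, plain block 60 (x) x 100 (y) x 28 (z) mm, about 0.14 kg (may be 30 % lighter or heavier), the bottom one of the stack, underside 15 mm above the bench. Origin: centre of its underside; its x axis points along the feed direction at the start.
- blank_2: dark rosewood blank, plain block 60 (x) x 100 (y) x 28 (z) mm, about 0.14 kg (may be 30 % lighter or heavier), second from the bottom. Origin: centre of its underside; its x axis points along the feed direction at the start.
- blank_3: dark rosewood blank, plain block 60 (x) x 100 (y) x 28 (z) mm, about 0.14 kg (may be 30 % lighter or heavier), third from the bottom. Origin: centre of its underside; its x axis points along the feed direction at the start.
- blank_4: dark rosewood blank, plain block 60 (x) x 100 (y) x 28 (z) mm, about 0.14 kg (may be 30 % lighter or heavier), the top one of the stack, its top 127 mm above the bench. Origin: centre of its underside; its x axis points along the feed direction at the start.
- strip: Loose dark brown fingerboard offcut, straight, 34 (x) x 190 (y, its length) x 14 (z) mm, 0.11 kg, both ends square and alike. Lies flat on the bench; origin: centre of its underside. The push stick: with the blank home it is 93 mm into the slot and 97 mm stick out. Pushing takes under 15 N. Blanks above come down on it, and drop the last 14 mm as it is drawn out.
- plane: Bystander, to be left alone: small hand plane, light brown wooden body with a steel iron, 87 mm long, loose; origin at the centre of its underside.
- bridge: Bystander, to be left alone: pale maple cello bridge standing on its two feet, 83 x 9 x 86 mm, loose; origin at the centre of its underside.
- oil: Bystander, to be left alone: small dark brown bottle with a black cap, 37 mm across, 78 mm tall, loose; origin at the centre of its underside.

How it is judged:
By the outcome, as a careful person would: the job done as asked, in the order asked, and still so for the second after the job is handed in, with the robot touching nothing.
It also fails if it takes over 48 s, if anything falls off the work surface, if the arm or the gripper's body presses on something with over 40 N, if the wrist force passes 120 N, or if a joint passes its speed limit or range.

ROBOT

A 7-joint arm with a two-finger parallel gripper is mounted at the origin on a cart in front of the work surface, level with it; the furniture and walls round the work are solid. World frame = base frame: x ahead of the robot, y to its left, z up, the work surface at z = 0. Lengths are in m, angles in rad, forces in N, time in s.
With the tool pointing down it reaches from about 0.425 to 0.925 m from the base axis. Payload 6.8 kg.
Tool frame: the origin (TCP) lies on the mounting face of the last link; the fingertips stand 173 mm ahead of it and the grasp point (between the pads) lies 155 mm ahead of it; z points along the fingers, y is the line along which they close (so a half turn about z gives the same grasp; the last joint's range is limited). The gripper opens to 85 mm and grips with 20 to 120 N. Pads are 22 mm wide; open, the fingers measure 114 mm over their backs; the gripper's body (76 mm by 85 mm) begins 54 mm behind the grasp point. The pads swing forward as they close: fully open they stand 13 mm farther back than shut.
Start: joints at [1.127, 0.477, 0.022, 1.555, -0.011, 1.109, -0.083], TCP at [0.222, -0.637, 0.405] pointing down, gripper open.
Joint ranges: [-2.96, 2.96], [-0.34, 2.1], [-1.41, 1.46], [0.24, 2.44], [-1.37, 4.51], [0.17, 1.92], [-2.96, 2.96]. Speed limits (rad/s): [2.39, 2.39, 3.14, 3.14, 3.14, 3.14, 3.14].

INTERFACE

Orientations are given as a unit quaternion [w, x, y, z].
In Python, from station import bot gives the robot as it stands. The module is installed in compiled form; this text tells all that it offers.
- The arm moves only by the shell command python3 -m pendant 'ROWS' [FORCE]. ROWS is JSON, a list of rows, each a list of 5 numbers: the finger opening in m, from 0 to 0.0854, then the shift along the tool's x, y, z in m, then the turn about the tool's z in degrees. In form: [[jaw, x, y, z, yaw], ...]. A call has 1 to 12 rows; each row shifts and turns the commanded pose from where the row before left it, along the tool's axes as they then stand; what a row does not reach is not made up. A row lasts 1/12 s, in which the tool goes at most 41.7 mm and 7.16 degrees, less where a joint would pass 70% of its speed; a pose out of reach is approached as far as the arm can. A call with a gripper value outside its range is refused whole. The fingers move at their own pace and stop on an object; FORCE is the grip in N (left out, the last holds). Time passes only in rows, so rows that do not move let the fingers close. It gives the time, the measured TCP pose, the force, the opening and the grip force at its end, in the units of the state.
- bot.get_obs(): the state, without advancing time (a new reading comes with each control period).
- bot.read_camera(name): name is "scene" or "side" or "wrist"; returns (picture, depth): 400x640x3 uint8, blue, green, red; 400x640 float32, m along the optical axis (not along the pixel's ray), 0 where there is no reading.
- bot.camera_model(name): a dict with "intrinsics" (3x3 intrinsics, pixels), "R" (3x3) and "t" (3): a world point X has camera coordinates R X + t. Camera axes: x right, y down, z forward; pixel columns grow to the right and rows downward; lengths in m; the calibration is good to about 2 mm. A picture is of the moment at which its call begins: read the wrist's pose just before it. camera_model takes no time and is no camera call; for the wrist camera it gives the pose at the moment of the call.
- bot.hand_in(): hands the job in; it is judged then, once.
Trained networks look in the newest picture that a camera, given by its name, has taken for a name from the list of things; names that differ only in an ending like _2 or _b are one class to them, and where a whole thing is asked for, a point or a joint stands for the part that bears it (a point fixed in the world has none). Each returns a list of dicts, best first, with "score" (0 to 1); they miss things now and then, are a little off and sometimes report something else, mostly with a low value. They report only what shows in the picture. A call takes as long as a camera call.
- bot.boxes_of(name, camera): "at" ([column, row] in pixels, amid what is visible of it).
- bot.trace(name, camera): "mask" (400x640 bool, what is visible of it) and "at" ([column, row] in pixels, amid what is visible of it).
- bot.pinpoint(name, camera): "at" ([column, row] in pixels: a listed point, or the origin of a listed thing).
The state is a dict: "t": time; "q": joint angles; "joint_vel": joint speeds; "joint_torque": joint torques, N m; "eef_pos": TCP position; "tool_rot": TCP orientation; "contact_force": force on the tool from outside, world axes, zero at the start; "torque": the same for the moment, N m; "gripper_width": opening from 0.0 (shut) to 1.0 (fully open); "grasp_force": force on a finger pad.
Only numpy, scipy, OpenCV 4.12 (cv2) and the standard library are available. Lean on these libraries where they do the work, as an engineer would, in place of code of your own. Each camera call takes 0.05 s, during which the arm holds its last target. There are 200 camera calls.

## Working session

There is one attempt and no reset: what is moved stays moved. The work goes in short steps, Python scripts to look and compute and a shell command to move; the robot and the scene stay as the last step left them, time stands still between calls to the robot, and variables do not carry over. Pictures are saved under pics/ and viewed, at most 10 in all, crops included, and the job is handed in when it is done.

```bash
mkdir -p pics; cat > h.py <<'E'
from station import bot
import numpy as np, cv2
from scipy.spatial.transform import Rotation as Ro
def world(cam,px,depth=None,z=None,m=None):
    m=m or bot.camera_model(cam);K=np.array(m['intrinsics']);R=np.array(m['R']);t=np.array(m['t'])
    px=np.atleast_2d(np.array(px,float));r=np.c_[px,np.ones(len(px))]@np.linalg.inv(K).T
    if z is None: return (r*np.atleast_1d(depth)[:,None]-t)@R
    o=-R.T@t;d=r@R
    return o+d*((z-o[2])/d[:,2])[:,None]
def proj(cam,X,m=None):
    m=m or bot.camera_model(cam);c=np.atleast_2d(X)@np.array(m['R']).T+np.array(m['t']);p=c@np.array(m['intrinsics']).T
    return p[:,:2]/p[:,2:]
def st():
    o=bot.get_obs();R=Ro.from_quat(np.roll(o['tool_rot'],-1)).as_matrix()
    return o,np.array(o['eef_pos']),R
E
python3 - <<'E'
from h import *
np.set_printoptions(precision=4,suppress=True)
o,p,R=st();print(o['t'],p,R)
ims=[]
for c in('scene','side'):
    im,d=bot.read_camera(c);ims.append(im)
    for n in('slot','gate','stop_face','magazine','strip'):
        r=bot.pinpoint(n,c)
        z={'slot':.015,'gate':.015,'stop_face':.015}.get(n,0)
        for x in r[:2]: print(c,n,round(x['score'],2),x['at'],world(c,x['at'],z=z)[0])
    for n in('strip','plane','bridge','oil'):
        r=bot.trace(n,c)
        for x in r[:1]:
            m=x['mask'];v,u=np.nonzero(m&(d>0));W=world(c,np.c_[u,v],d[v,u])
            print(c,n,round(x['score'],2),x['at'],len(u),np.percentile(W,2,axis=0),np.percentile(W,98,axis=0))
            if n=='strip':
                T=W[abs(W[:,2]-.014)<.006]
                print(len(T),cv2.minAreaRect((T[:,:2]*1000).astype(np.float32)))
cv2.imwrite('pics/a.png',cv2.resize(np.vstack(ims),(480*1,600)))
cv2.imwrite('pics/s.png',ims[0])
cv2.imwrite('pics/d.png',ims[1])
E
```

```text
0.0 [ 0.2223 -0.637   0.4037] [[ 0.9441  0.3296 -0.0007]
 [ 0.3296 -0.9441  0.0017]
 [-0.0001 -0.0018 -1.    ]]
scene slot 0.62 [254.6, 238.8] [ 0.4983 -0.2278  0.015 ]
scene slot 0.62 [263.7, 222.8] [ 0.4809 -0.1784  0.015 ]
scene stop_face 0.59 [292.0, 200.7] [ 0.487  -0.0787  0.015 ]
scene magazine 0.85 [267.4, 230.8] [ 0.4966 -0.1834  0.    ]
scene magazine 0.35 [252.4, 237.9] [ 0.4831 -0.2229 -0.    ]
scene strip 0.95 [215.6, 301.5] [ 0.5438 -0.397   0.    ]
scene strip 0.95 [219.4, 303.0] 1386 [ 0.4632 -0.4232  0.0011] [ 0.6453 -0.3772  0.0171]
1280 ((553.1409301757812, -399.9322204589844), (190.9766082763672, 35.123291015625), 6.311788082122803)
scene plane 0.53 [343.0, 145.0] 139 [0.4165 0.1592 0.0054] [0.4745 0.2104 0.0284]
scene bridge 0.74 [300.6, 290.9] 629 [ 0.6553 -0.2966  0.0014] [ 0.7281 -0.2694  0.0852]
scene oil 0.61 [273.8, 213.9] 3711 [ 0.4332 -0.2341  0.0023] [ 0.5596 -0.0598  0.151 ]
side gate 0.74 [330.2, 216.3] [ 0.4941 -0.1449  0.015 ]
side gate 0.27 [333.2, 208.7] [ 0.4887 -0.1952  0.015 ]
side stop_face 0.78 [327.2, 227.4] [ 0.4977 -0.0788  0.015 ]
side magazine 0.82 [329.9, 213.6] [ 0.4977 -0.1927  0.    ]
side strip 0.48 [319.9, 190.2] [ 0.542 -0.365  0.   ]
side strip 0.7 [303.9, 186.8] 103 [ 0.581  -0.4034  0.0032] [ 0.6394 -0.3708  0.0172]
87 ((611.3657836914062, -388.5789794921875), (60.417057037353516, 34.845314025878906), 7.066466808319092)
side plane 0.62 [347.8, 294.0] 543 [0.4115 0.1619 0.001 ] [0.4735 0.2265 0.0298]
side bridge 0.85 [273.1, 181.4] 435 [ 0.6535 -0.3904  0.0032] [ 0.7215 -0.2675  0.0835]
side oil 0.59 [269.9, 203.9] 371 [ 0.6436 -0.2927  0.0014] [ 0.7065 -0.1243  0.0803]
```

View pics/s.png

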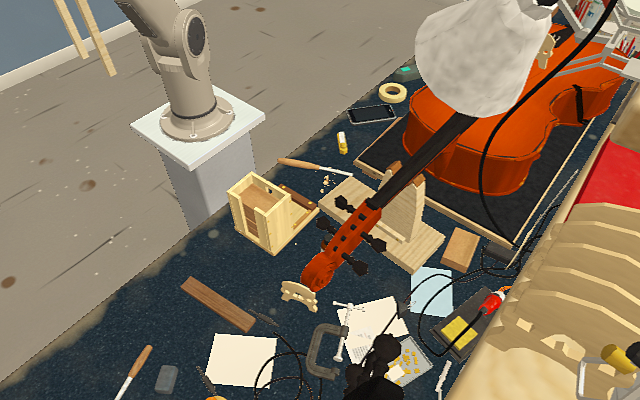

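View pics/d.png

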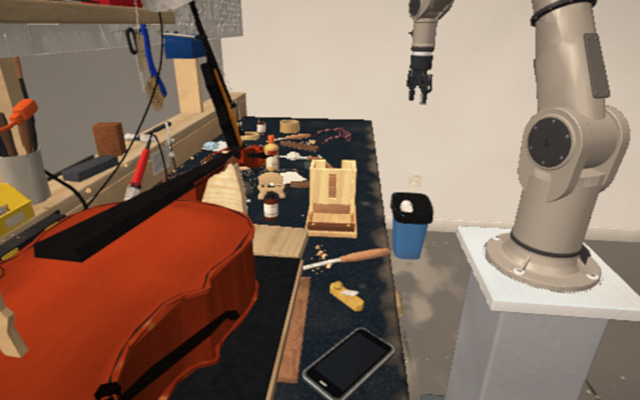

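The magazine stands at about pixel (265,220) in the scene view, with its slot facing the camera. The strip is clear of everything at (219,303). The bridge at (298,292) and the bottle lie off the feed line. Next I'll fit the magazine pose.

```bash
python3 - <<'E'
from h import *
np.set_printoptions(precision=4,suppress=True)
P=[]
for c in('scene','side'):
    im,d=bot.read_camera(c)
    v,u=np.nonzero(d>0);W=world(c,np.c_[u,v],d[v,u])
    s=(abs(W[:,2]-.150)<.004)&(abs(W[:,0]-.497)<.1)&(abs(W[:,1]+.187)<.1)
    T=W[s];print(c,len(T),cv2.minAreaRect((T[:,:2]*1000).astype(np.float32)));P.append(T)
    s=(W[:,2]>.009)&(W[:,2]<.021)&(abs(W[:,0]-.5)<.09)&(W[:,1]>-.16)&(W[:,1]<-.03);print('board',cv2.minAreaRect((W[s,:2]*1000).astype(np.float32)),s.sum())
    r=bot.trace('oil',c)
    for x in r[:3]:
        vv,uu=np.nonzero(x['mask']&(d>0));w=world(c,np.c_[uu,vv],d[vv,uu]);print('oil',x['score'],np.median(w,axis=0))
T=np.vstack(P);print(cv2.minAreaRect((T[:,:2]*1000).astype(np.float32)))
# fit: rect frame outline 82x122 robustly over (x,y,ang)
from scipy.optimize import minimize
def cost(q):
    a=np.radians(q[2]);D=T[:,:2]*1000-q[:2];X=D@[np.cos(a),np.sin(a)];Y=D@[-np.sin(a),np.cos(a)]
    out=np.maximum(0,np.maximum(abs(X)-41,abs(Y)-61)); inn=np.maximum(0,np.minimum(32-abs(X),52-abs(Y)))
    return np.minimum(out+inn,8).sum()
best=min((minimize(cost,[497,-187,a],method='Nelder-Mead') for a in range(60,125,8)),key=lambda r:r.fun)
print(best.x,best.fun/len(T))
E
```

```text
scene 508 ((494.20513916015625, -191.728759765625), (125.04635620117188, 83.6658935546875), 1.6461471319198608)
board ((529.5497436523438, -92.32452392578125), (117.9275894165039, 92.7598876953125), 75.16596221923828) 404
side 252 ((493.4517822265625, -189.3810272216797), (121.56023406982422, 87.73188018798828), 1.3688491582870483)
board ((490.8851013183594, -104.8280029296875), (133.41928100585938, 112.89051818847656), 1.9611150026321411) 631
oil 0.9 [ 0.6581 -0.1316  0.0407]
((494.14166259765625, -189.51976013183594), (125.04635620117188, 88.0857162475586), 1.6461471319198608)
[ 494.3509 -190.4486   91.4848] 0.23836418528794936
```

```bash
python3 -m pendant '[[0.0854,0.033,-0.0128,0,0],[0.0854,0.033,-0.0128,0,0],[0.0854,0.033,-0.0128,-0.01,0],[0.0854,0.033,-0.0128,0.01,0],[0.0854,0.033,-0.0128,0.015,0],[0.0854,0.033,-0.0128,0.015,0],[0.0854,0.033,-0.0128,0.015,0],[0.0854,0.033,-0.0128,0.015,0],[0.0854,0.033,-0.0128,0.015,0],[0.0854,0.033,-0.0128,0.015,0],[0.0854,0,0,0,6.5],[0.0854,0,0,0,6.5]]' 60
python3 -m pendant '[[0.0854,0,0,0,0],[0.0854,0,0,0,0]]'
python3 - <<'E'
from h import *
np.set_printoptions(precision=4,suppress=True)
o,p,R=st();print(o['t'],p,R,o['contact_force'])
m=bot.camera_model('wrist');im,d=bot.read_camera('wrist')
x=bot.trace('strip','wrist')
for k in x[:2]:
    v,u=np.nonzero(k['mask']&(d>0));W=world('wrist',np.c_[u,v],d[v,u],m=m);T=W[abs(W[:,2]-.014)<.006]
    print(k['score'],len(T),cv2.minAreaRect((T[:,:2]*1000).astype(np.float32)),np.median(W[:,2]))
v,u=np.nonzero(d>0);W=world('wrist',np.c_[u,v],d[v,u],m=m);T=W[(abs(W[:,2]-.014)<.006)]
cv2.imwrite('pics/w1.png',im)
E
```

```text
t: 2.2
eef_pos: [0.4942, -0.4047, 0.3133]
tool_rot: [-0.001, 0.999, 0.055, -0.0]
contact_force: [-0.3, -0.2, 0.3]
gripper_width: 0.996
grasp_force: 0.0
t: 2.37
eef_pos: [0.4918, -0.4079, 0.3148]
tool_rot: [0.0, 0.998, 0.056, -0.0]
contact_force: [-1.2, -1.3, -0.1]
gripper_width: 1.002
grasp_force: 0.0
2.3667 [ 0.4918 -0.4079  0.3148] [[ 0.9937  0.1118 -0.0002]
 [ 0.1118 -0.9937 -0.0006]
 [-0.0003  0.0005 -1.    ]] [-1.1838 -1.3374 -0.1477]
0.69 8129 ((551.3864135742188, -397.8722229003906), (189.5142059326172, 34.07212829589844), 6.466170310974121) 0.012765546654460787
```

View pics/w1.png

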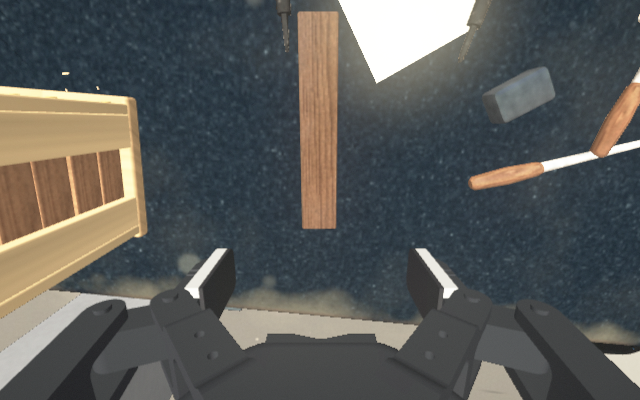

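```bash
python3 -m pendant '[[0.0854,-0.0047,-0.0033,0.03,0],[0.0854,0,0,0.035,0],[0.0854,0,0,0.035,0],[0.0854,0,0,0.025,0],[0.06,0,0,0.012,0],[0.045,0,0,0.006,0],[0.045,0,0,0,0],[0.045,0,0,0,0]]'
python3 -m pendant '[[0.03,0,0,0,0],[0.02,0,0,0,0],[0.02,0,0,0,0],[0.02,0,0,0,0]]' 80
```

```text
t: 3.13
eef_pos: [0.4873, -0.4056, 0.173]
tool_rot: [0.001, 0.999, 0.054, 0.001]
contact_force: [-0.4, -0.2, 0.3]
gripper_width: 0.527
grasp_force: 0.0
t: 3.47
eef_pos: [0.4875, -0.4056, 0.174]
tool_rot: [0.001, 0.999, 0.054, 0.001]
contact_force: [-0.5, 0.5, 6.6]
gripper_width: 0.375
grasp_force: 80.2
```

```bash
python3 -m pendant '[[0.02,0,0,-0.02,0],[0.02,0,0.01,-0.04,0],[0.02,0.01,0.01,-0.03,0],[0.02,0,0,0,-7],[0.02,0,0,0,-7],[0.02,0,0,0,-7],[0.02,0,0,0,-7],[0.02,0,0,0,-7],[0.02,0,0,0,-7],[0.02,0,0,0,-7],[0.02,0,0,0,-7],[0.02,0,0,0,-7]]'
python3 -m pendant '[[0.02,0,0,0,-7],[0.02,0,0,0,-7],[0.02,0,0,0,-7],[0.02,0,0,0,-1.3],[0.02,0,0,0,0],[0.02,0,0,0,0]]'
cat > look.py <<'E'
from h import *
import sys
np.set_printoptions(precision=4,suppress=True)
o,p,R=st();print(o['t'],p,'ang',np.degrees(np.arctan2(R[1,0],R[0,0])),R[:,2],o['contact_force'])
m=bot.camera_model('wrist');im,d=bot.read_camera('wrist')
for k in bot.trace('strip','wrist')[:1]:
    v,u=np.nonzero(k['mask']&(d>0));W=world('wrist',np.c_[u,v],d[v,u],m=m);z=np.median(W[:,2])
    T=W[abs(W[:,2]-z)<.01]
    A=np.linalg.lstsq(np.c_[T[:,:2]-p[:2],np.ones(len(T))],T[:,2],rcond=None)[0]
    tip=T[T[:,1]>np.percentile(T[:,1],99)].mean(0);c,s,a=cv2.minAreaRect((T[:,:2]*1000).astype(np.float32))
    print('strip',k['score'],len(T),c,s,a,'plane(slope,z at grasp)',A,'tip',tip)
v,u=np.nonzero(d>0);W=world('wrist',np.c_[u,v],d[v,u],m=m)
T=W[(abs(W[:,2]-.150)<.004)&(abs(W[:,0]-.497)<.1)&(abs(W[:,1]+.187)<.1)]
print('top',len(T),cv2.minAreaRect((T[:,:2]*1000).astype(np.float32)) if len(T)>20 else '')
if len(sys.argv)>1: cv2.imwrite(f'pics/{sys.argv[1]}.png',im)
E
python3 look.py w2
```

```text
t: 4.47
eef_pos: [0.4989, -0.4239, 0.2627]
tool_rot: [0.001, 0.821, 0.571, -0.0]
contact_force: [0.1, -0.3, -1.4]
gripper_width: 0.372
grasp_force: 79.7
t: 4.97
eef_pos: [0.4988, -0.4239, 0.2622]
tool_rot: [0.0, 0.699, 0.715, -0.0]
contact_force: [0.2, 0.2, -0.2]
gripper_width: 0.372
grasp_force: 79.7
4.9667 [ 0.4988 -0.4239  0.2622] ang 91.34213857493424 [ 0.0004 -0.0005 -1.    ] [ 0.2047  0.2224 -0.2417]
strip 0.88 23830 (497.75750732421875, -381.38702392578125) (35.11355972290039, 146.24261474609375) 1.395565152168274 plane(slope,z at grasp) [-0.0019 -0.0046  0.1007] tip [ 0.4988 -0.3095  0.1   ]
top 0
```

View pics/w2.png

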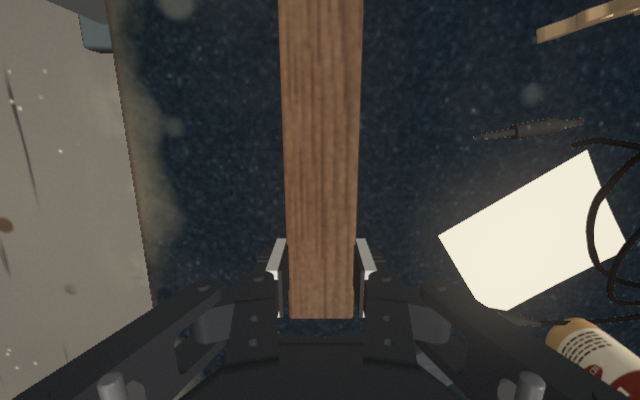

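```bash
python3 -m pendant '[[0.02,0,0.0015,0.03,0],[0.02,0,0,0.025,0],[0.02,0,0,0.015,0],[0.02,0,0,0,0],[0.02,0,0,0,0],[0.02,0,0,0,0]]'
python3 look.py; python3 - <<'E'
from h import *
im,d=bot.read_camera('scene');c=im[170:320,180:380];cv2.imwrite('pics/s2.png',cv2.resize(c,(800,600),interpolation=cv2.INTER_CUBIC))
E
```

```text
t: 5.57
eef_pos: [0.5011, -0.424, 0.1929]
tool_rot: [0.001, 0.698, 0.716, 0.0]
contact_force: [0.4, -0.1, -0.5]
gripper_width: 0.37
grasp_force: 79.7
5.5667 [ 0.5011 -0.424   0.1929] ang 91.51985889846168 [ 0.0015 -0.001  -1.    ] [ 0.4167 -0.0791 -0.5298]
strip 0.96 23622 (500.598388671875, -381.7710876464844) (34.33323287963867, 145.8217315673828) 1.6806212663650513 plane(slope,z at grasp) [-0.0012 -0.0051  0.0315] tip [ 0.5008 -0.3096  0.0307]
top 0
```

View pics/s2.png

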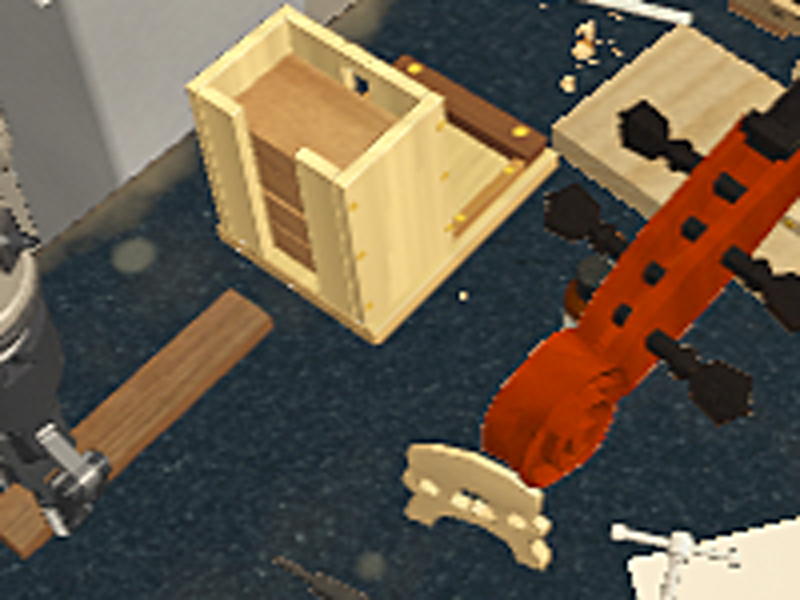

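The strip is level and lined up with the slot: its tip is at (250,305) in the crop and the slot base is at (300,265). Inserting it now.

```bash
python3 -m pendant '[[0.02,0.01,0,-0.001,0],[0.02,0.01,0,0,0],[0.02,0.01,0,0,0],[0.02,0.006,0,0,0],[0.02,0.004,0,0,0],[0.02,0,0,0,0]]'
python3 -m pendant '[[0.02,0.004,0,0,0],[0.02,0.006,0,0,0],[0.02,0.006,0,0,0]]'
```

```text
t: 6.22
eef_pos: [0.4997, -0.3821, 0.1928]
tool_rot: [-0.0, 0.697, 0.717, 0.0]
contact_force: [-0.5, -0.1, -2.2]
gripper_width: 0.373
grasp_force: 79.7
t: 6.47
eef_pos: [0.4986, -0.37, 0.1931]
tool_rot: [0.002, 0.698, 0.716, -0.001]
contact_force: [0.8, -6.7, -0.7]
gripper_width: 0.376
grasp_force: 79.7
```

```bash
python3 -m pendant '[[0.02,0.007,0,0,0],[0.02,0.007,0,0,0],[0.02,0.007,0,0,0],[0.02,0.007,0,0,0],[0.02,0.007,0,0,0],[0.02,0.007,0,0,0],[0.02,0.005,0,0,0],[0.02,0.005,0,0,0],[0.02,0,0,0,0]]'
python3 look.py; python3 - <<'E'
from h import *
f=np.array([-.0262,.9997]);og=np.array([.4943,-.1904])
im,d=bot.read_camera('side')
v,u=np.nonzero(d>0);W=world('side',np.c_[u,v],d[v,u]);X=(W[:,:2]-og)@f*1000;Y=(W[:,:2]-og)@[f[1],-f[0]]*1000
s=(abs(Y)<45)&(W[:,2]>.038)&(W[:,2]<.049)&(X>35)&(X<125);print(s.sum(),np.percentile(X[s],[2,50,98]) if s.any() else '')
c=im[140:260,250:410];cv2.imwrite('pics/d3.png',cv2.resize(c,(800,600),interpolation=cv2.INTER_CUBIC))
E
```

```text
t: 7.22
eef_pos: [0.4975, -0.3148, 0.1925]
tool_rot: [-0.0, 0.697, 0.717, 0.0]
contact_force: [0.6, -1.3, -4.7]
gripper_width: 0.371
grasp_force: 82.6
7.2167 [ 0.4975 -0.3148  0.1925] ang 91.58502011066811 [-0.0003  0.0004 -1.    ] [ 0.5983 -1.3291 -4.7017]
strip 0.85 19226 (496.3123779296875, -281.90838623046875) (35.057857513427734, 127.72283935546875) 1.4664798974990845 plane(slope,z at grasp) [-0.0034 -0.0209  0.0311] tip [ 0.498  -0.2186  0.029 ]
top 0 
394 [36.15323537 73.67984257 96.21923684]
```

View pics/d3.png

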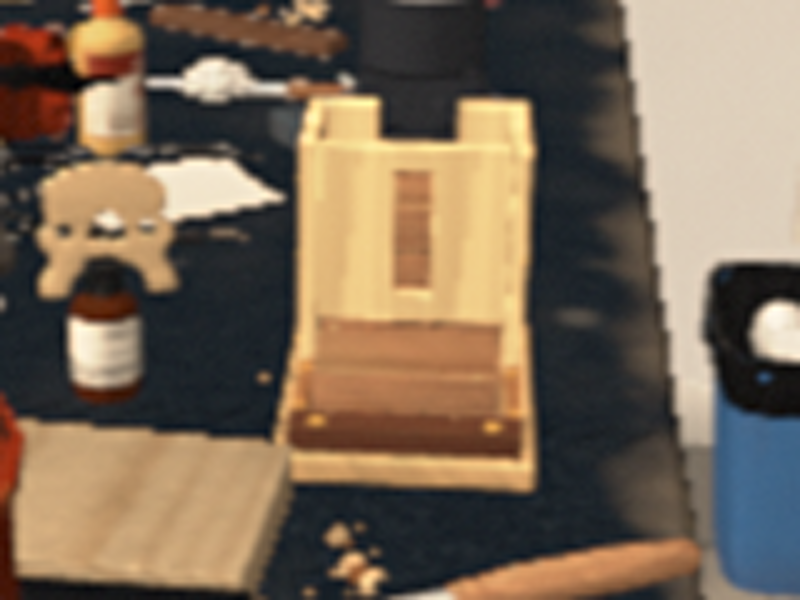

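```bash
python3 -m pendant '[[0.02,0.005,0,0.0005,0],[0.02,0.005,0,0.0005,0],[0.02,0.003,0,0,0],[0.02,0,0,0,0]]'
python3 -m pendant '[[0.02,0.002,0,0,0],[0.02,0,0,0,0]]'
```

```text
t: 7.7
eef_pos: [0.4968, -0.304, 0.1917]
tool_rot: [0.001, 0.698, 0.716, -0.001]
contact_force: [0.8, -5.1, -4.8]
gripper_width: 0.376
grasp_force: 82.7
t: 7.87
eef_pos: [0.4967, -0.3026, 0.1918]
tool_rot: [0.001, 0.698, 0.716, -0.001]
contact_force: [0.4, -6.3, -5.1]
gripper_width: 0.371
grasp_force: 82.7
```

```bash
python3 -m pendant '[[0.02,0.002,0,0,0],[0.02,0.001,0,0,0],[0.02,0,0,0,0]]'
python3 -m pendant '[[0.02,0.002,0,0,0],[0.02,0,0,0,0]]'
cat > blank.py <<'E'
from h import *
f=np.array([-.0262,.9997]);og=np.array([.4943,-.1904])
im,d=bot.read_camera('side')
v,u=np.nonzero(d>0);W=world('side',np.c_[u,v],d[v,u]);X=(W[:,:2]-og)@f*1000;Y=(W[:,:2]-og)@[f[1],-f[0]]*1000
s=(abs(Y)<45)&(W[:,2]>.038)&(W[:,2]<.049)&(X>35)&(X<135);print('top',s.sum(),np.percentile(X[s],[2,50,98]))
for y in(-35,-15,15,35):
    q=s&(abs(Y-y)<10);print(y,np.percentile(X[q],99))
s=(abs(Y)<45)&(W[:,2]>.026)&(W[:,2]<.034)&(X>100)&(X<135);print('stop bar top x',np.percentile(X[s],[2,50,98]) if s.any() else 0)
E
python3 blank.py
```

```text
t: 8.12
eef_pos: [0.4966, -0.2998, 0.1918]
tool_rot: [0.001, 0.698, 0.716, -0.001]
contact_force: [-0.0, -7.7, -5.0]
gripper_width: 0.369
grasp_force: 82.7
t: 8.28
eef_pos: [0.4965, -0.2978, 0.1918]
tool_rot: [0.001, 0.698, 0.716, -0.001]
contact_force: [0.8, -6.5, -5.2]
gripper_width: 0.37
grasp_force: 82.7
top 407 [ 53.7431004   90.18166547 112.79701023]
-35 112.60259028778054
-15 112.85757330093443
15 112.23771707677307
35 115.54626315788465
stop bar top x [108.19794514 124.47685165 134.91594273]
```

```bash
python3 -m pendant '[[0.02,0.001,0,0,0],[0.02,0.0005,0,0,0],[0.02,0,0,0,0]]'
python3 -m pendant '[[0.02,0.001,0,0,0],[0.02,0.0005,0,0,0],[0.02,0,0,0,0]]'
```

```text
t: 8.58
eef_pos: [0.4965, -0.2969, 0.1918]
tool_rot: [0.001, 0.698, 0.716, -0.001]
contact_force: [0.3, -8.5, -3.7]
gripper_width: 0.374
grasp_force: 82.7
t: 8.83
eef_pos: [0.4965, -0.2964, 0.1921]
tool_rot: [0.002, 0.699, 0.715, -0.001]
contact_force: [0.7, -10.5, -5.0]
gripper_width: 0.374
grasp_force: 82.6
```

```bash
python3 -m pendant '[[0.02,0.0015,0,0,0],[0.02,0,0,0,0],[0.02,0,0,0,0]]'
python3 -m pendant '[[0.02,0.002,0,0,0],[0.02,0,0,0,0],[0.02,0,0,0,0]]'; python3 blank.py; python3 look.py
```

```text
t: 9.08
eef_pos: [0.4964, -0.2961, 0.1923]
tool_rot: [0.003, 0.699, 0.715, -0.002]
contact_force: [0.6, -14.5, -4.9]
gripper_width: 0.374
grasp_force: 82.6
t: 9.33
eef_pos: [0.4963, -0.2957, 0.1926]
tool_rot: [0.004, 0.699, 0.715, -0.002]
contact_force: [0.9, -18.7, -5.3]
gripper_width: 0.376
grasp_force: 82.6
top 410 [ 53.57521987  91.00957724 113.31740986]
-35 112.96999741348209
-15 113.75549978679473
15 113.69920015012818
35 113.51992543697322
stop bar top x [109.97452154 125.7237326  134.66391276]
9.3833 [ 0.4963 -0.2957  0.1926] ang 91.25412174176232 [ 0.0023 -0.0089 -1.    ] [  1.4538 -18.0858  -5.7281]
strip 0.63 15534 (496.91082763671875, -273.4040832519531) (35.28035354614258, 109.83427429199219) 1.461896300315857 plane(slope,z at grasp) [-0.0003 -0.0211  0.0311] tip [ 0.4976 -0.2189  0.0295]
top 0
```

```bash
python3 -m pendant '[[0.02,-0.006,0,0,0],[0.02,-0.01,0,0,0],[0.02,-0.01,0,0,0],[0.02,-0.01,0,0,0],[0.02,-0.01,0,0,0],[0.02,-0.01,0,0,0],[0.02,-0.01,0,0,0],[0.02,-0.01,0,0,0],[0.02,-0.01,0,0,0],[0.02,-0.01,0,0,0],[0.02,-0.01,0,0,0],[0.02,0,0,0,0]]'
python3 -m pendant '[[0.02,-0.01,0,0,0],[0.02,-0.01,0,0,0],[0.02,-0.01,0,0,0],[0.02,0,0,0,0],[0.02,0,0,0,0]]'
python3 blank.py; python3 look.py; python3 - <<'E'
from h import *
im,d=bot.read_camera('scene');c=im[170:320,180:380]
im2,_=bot.read_camera('side');e=im2[140:260,250:410]
cv2.imwrite('pics/f4.png',np.hstack([cv2.resize(c,(400,300),interpolation=cv2.INTER_CUBIC),cv2.resize(e,(400,300),interpolation=cv2.INTER_CUBIC)]))
v,u=np.nonzero(d>0);W=world('scene',np.c_[u,v],d[v,u]);f=np.array([-.0262,.9997]);og=np.array([.4943,-.1904])
X=(W[:,:2]-og)@f*1000;Y=(W[:,:2]-og)@[f[1],-f[0]]*1000
s=(abs(X)<26)&(abs(Y)<44)&(W[:,2]>.08)&(W[:,2]<.14);print('stack top',s.sum(),np.percentile(W[s,2],[5,50,95]),np.linalg.lstsq(np.c_[X[s],Y[s],np.ones(s.sum())],W[s,2]*1000,rcond=None)[0])
E
```

```text
t: 10.48
eef_pos: [0.499, -0.3991, 0.1921]
tool_rot: [0.001, 0.699, 0.715, -0.001]
contact_force: [0.2, -0.6, -1.6]
gripper_width: 0.372
grasp_force: 83.1
t: 10.9
eef_pos: [0.5002, -0.4261, 0.1916]
tool_rot: [0.0, 0.698, 0.716, -0.0]
contact_force: [0.3, 0.6, 0.1]
gripper_width: 0.376
grasp_force: 83.1
top 401 [ 55.00465702  89.87878862 113.80281716]
-35 113.2724464211873
-15 113.4489123366436
15 113.48466086443148
35 114.84984880337585
stop bar top x [109.98667188 125.19493517 134.68512463]
10.95 [ 0.5004 -0.4252  0.1916] ang 91.51534414810277 [-0.      0.0003 -1.    ] [-0.6798  0.1797 -1.1701]
strip 0.71 23833 (499.5184631347656, -382.8930969238281) (34.2330207824707, 146.2699432373047) 1.457779884338379 plane(slope,z at grasp) [-0.0035 -0.0039  0.0301] tip [ 0.5004 -0.3106  0.0295]
top 0 
stack top 375 [0.09634115 0.09875778 0.10090693] [-7.41942080e-03 -2.21003107e-03  9.87230644e+01]
```

View pics/f4.png

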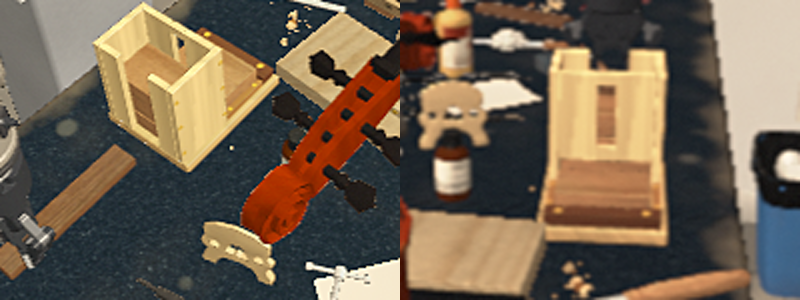

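The blank is home at the stop (fitted front edge about x 113). The stack top sits level at 98.7 mm, where 99 is expected, and the strip is clear of the slot. Now I'll lay the strip down.

```bash
python3 -m pendant '[[0.02,-0.008,0,0,0],[0.02,-0.007,0,0.006,0],[0.02,0,0,0.006,0],[0.02,0,0,0.003,0],[0.02,0,0,0.0015,0],[0.02,0,0,0,0],[0.02,0,0,0,0]]'
```

```text
t: 11.73
eef_pos: [0.501, -0.4399, 0.175]
tool_rot: [-0.0, 0.697, 0.717, 0.0]
contact_force: [-0.2, -0.3, -1.6]
gripper_width: 0.372
grasp_force: 83.1
```

```bash
python3 -m pendant '[[0.02,0,0,0.001,0],[0.02,0,0,0,0],[0.04,0,0,0,0],[0.06,0,0,0,0],[0.06,0,0,0,0],[0.06,0,0,0,0],[0.06,0,0,-0.02,0],[0.06,0,0,-0.03,0],[0.06,0,0,-0.04,0],[0.06,0,0,-0.04,0],[0.06,0,0,-0.02,0],[0.06,0,0,0,0]]'
python3 look.py w5; python3 blank.py
python3 - <<'E'
from h import *
im,d=bot.read_camera('scene')
for n in('plane','bridge'):
    for x in bot.trace(n,'side' if n=='plane' else 'scene')[:1]: print(n,x['at'])
E
```

```text
t: 12.73
eef_pos: [0.5025, -0.441, 0.3307]
tool_rot: [0.005, 0.698, 0.716, 0.001]
contact_force: [0.5, -0.1, 0.3]
gripper_width: 0.701
grasp_force: 0.0
12.7333 [ 0.5025 -0.441   0.3307] ang 91.52245473315944 [ 0.0081 -0.0063 -0.9999] [ 0.468  -0.0932  0.2835]
strip 0.76 7431 (499.44580078125, -375.10015869140625) (34.10361862182617, 189.0441131591797) 1.5285733938217163 plane(slope,z at grasp) [-0.0025  0.001   0.0127] tip [ 0.4991 -0.2817  0.0126]
top 0 
top 407 [ 55.36633802  91.10038422 114.07983505]
-35 113.58323472195809
-15 114.18708266194858
15 113.75721445394106
35 114.95084804962285
stop bar top x [110.17167252 125.18998444 134.40904006]
plane [346.3, 294.3]
bridge [300.7, 292.4]
```

View pics/w5.png

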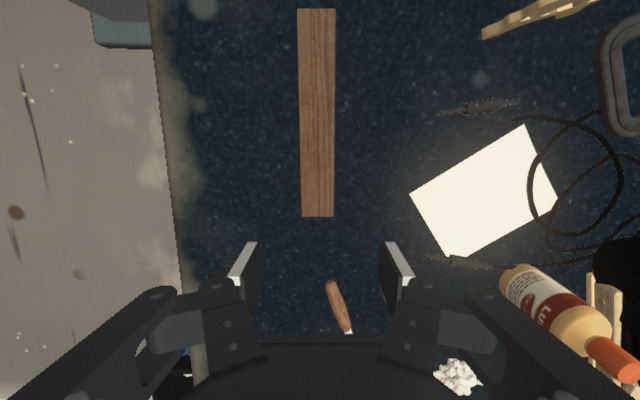

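The strip lies flat on the bench, at columns 297–335 and rows 10–217. The gripper is clear, the blank is home, and the bystanders have not moved.

```bash
python3 -c "
from station import bot
print(bot.hand_in())"
```

```text
the job is handed in; nothing more can be done
None
```

The job is handed in after about 13 s of robot time: the bottom blank is home against the stop, the other three have dropped flat on the bed, the strip lies flat on the bench, and the bystanders were not touched.

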